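Scan the carton, then press its label holder home behind the shelf lip

TASK

Take the stick scanner from its cradle, hold it steady for a second over the carton in the unlabelled shelf bay, pointing straight down at the barcode with its scan line across the bars, and put it back in its cradle. Then take the wide label holder from the wooden stand and, with its card still facing front, push its tongue down behind the lip of that bay's empty label rail, centred on the foam tape, until you feel it sit on the tape; press it down with about 10 N so that the adhesive takes, and finish while still holding it pressed, without letting go. Leave the carton and everything else where it is.

Things in the scene. Friction and masses are not known exactly. Their poses are not given: they have to be found in the camera images.
- scanner: Stick scanner, 30 x 44 mm (x, y), 130 mm tall, about 0.14 kg, standing nose down. Origin: centre of the nose end; z runs up the body; the lowest 16 mm are 22 x 36 mm. It looks along -z, scan line along its y. It reads 25 to 130 mm above a label, barcode centre within 15 mm of its axis, line within 20 degrees of the row of bars, body within 12 degrees of upright.
- cradle: Black charging cradle, fixed: base plate 85 x 85 mm, open pocket 37 x 51 mm inside (x, y), walls 4 mm, pocket floor 8 mm and rim 48 mm above the bench. Origin under the pocket's centre on the bench, z up. The scanner stands on the pocket floor with x, y along the pocket's, about 3.5 mm free all round, its lower 40 mm inside.
- barcode (a point): Centre of the barcode label (44 x 66 mm, bars along x, so the row of bars runs along y) on the flat top of the carton; x, y, z (up) are the carton's axes. The carton's top is 75 mm above the shelf deck.
- carton: Cardboard carton 90 x 120 x 75 mm (x, y, z), 0.8 kg, standing loose on the shelf deck in the unlabelled bay, its front face about 55 mm or more behind the middle of the rail. Origin under its centre. It must stay where it is.
- holder: The wide label holder, grey plastic, upright in the stand, 76 mm tall, about 0.06 kg: below, a tongue 5 mm thick, 60 wide, 26 tall; above, a card pocket 9 mm thick (x), 80 wide (y), 50 tall. Origin: middle of the tongue's foot, at first 10 mm above the bench; x across its thickness (card faces -x, towards the robot), y along its width, z up.
- holder_front (a point): Middle of the holder's card face, 5 mm to -x and 51 mm above the holder's origin; it must end on the side of the rail that faces the robot.
- stand: Fixed wooden stand 44 x 180 x 30 mm (x, y, z) with a groove 7 mm wide and 20 mm deep along its y, in which the wide holder and a narrow one stand side by side. Origin under its centre.
- small_holder: A narrow label holder (44 mm wide card pocket, otherwise the same shape), standing in the stand beside the wide one. Not wanted: leave it.
- bay_open: The shelf bay with the empty aluminium label rail, fixed, 162 mm along y, open at the top. Origin: on the slot's centre line at the middle of the rail's underside, 30 mm above the bench; x across the slot away from the robot, z up. Slot 9 mm wide between front lip and rear web (3 mm each, 27 mm tall), flared above to a mouth about 17 mm wide 33 mm above this origin.
- tape: Black soft foam tape 7 x 70 x 6 mm (x, y, z) in the middle of that slot. Origin: middle of its underside, 3 mm above the bay's origin; its free top is 9 mm above the bay's origin, 18 mm below the top of the straight lip. It gives springily downward, about 4 N per mm, for 4 mm, then is solid. The holder's foot must press on it.
- oil_filter: White oil filter, a can 66 mm across and 70 mm tall, standing on the bench; origin under its centre. Leave it where it is.
- tape_roll: Cardboard-coloured tape roll, 90 mm across and 22 mm tall; leave it.
- wrench: Steel wrench lying on the bench; leave it.
- screwdriver: Screwdriver lying on the bench; leave it.
- spray_can: Aluminium can 62 mm across and 160 mm tall, standing on the bench; leave it.
- screw_jar: Glass jar 68 mm across and 75 mm tall, standing on the bench; leave it.

How it is judged:
By the outcome, as a careful person would: the job done as asked, in the order asked, and still so for the second after the job is handed in, while the arm keeps its last pose, push and grip.
It also fails if it takes over 58 s, if anything falls off the work surface, if the arm or the gripper's body presses on something with over 40 N, if the wrist force passes 120 N, or if a joint passes its speed limit or range.

ROBOT

A 7-joint arm with a two-finger parallel gripper is mounted at the origin on the work surface. World frame = base frame: x ahead of the robot, y to its left, z up, the work surface at z = 0. Lengths are in m, angles in rad, forces in N, time in s.
With the tool pointing down it reaches from about 0.425 to 0.875 m from the base axis. Payload 4.7 kg.
Tool frame: the origin (TCP) lies at the very end of the fingers, on their centre line; the grasp point (between the pads) lies 19 mm behind it (ctrl.grasp_offset is the distance from the TCP to the grasp point, in m); z points along the fingers, y is the direction in which the jaws open and shut (so a half turn about z gives the same grasp; the last joint's range is limited). The gripper opens to 87 mm and grips with 3 to 60 N. Pads are 19 mm wide; open, the fingers measure 117 mm over their backs; the gripper's body (75 mm by 190 mm) begins 51 mm behind the grasp point.
Start: joints at [-1.176, 0.321, -0.07, 1.45, 0.023, 1.371, -0.057], TCP at [0.242, 0.603, 0.223] pointing down, gripper open.
Joint ranges: [-2.86, 2.86], [-0.3, 2.09], [-1.38, 1.24], [0.06, 2.45], [-1.56, 4.7], [0.09, 2.05], [-2.69, 2.69]. Speed limits (rad/s): [2.57, 2.57, 3.14, 3.14, 3.14, 3.14, 3.14].

INTERFACE

Orientations are given as a rotation vector (axis times angle).
In Python, from bench import ctrl gives the robot as it stands.
- The arm moves only by the shell command python3 -m creep 'ROWS' [FORCE]. ROWS is JSON, a list that holds one entry, the list of rows, each a list of 7 numbers: the opening, from 0 (shut) to 1 (fully open), then the shift along the tool's x, y, z in mm, then the turn, a rotation vector about the tool's x, y, z in rad. In form: [[[grip, dx, dy, dz, rx, ry, rz], ...]]. A call has 1 to 5 rows; each row is the pose to reach, as a shift and turn from the pose commanded when the call began, along the tool's axes at that moment; what a row does not reach only later rows make up. A row lasts 1/10 s, in which the tool goes at most 50 mm and 8.59 degrees, less where a joint would pass 70% of its speed; a pose out of reach is approached as far as the arm can. A call with a gripper value outside its range is refused whole. The fingers move at their own pace and stop on an object; FORCE is the grip in N (left out, the last holds). Time passes only in rows, so rows that repeat a pose let the fingers close. It gives the time, the measured TCP pose, the force and the opening at its end, in the units of the state.
- ctrl.get_state(): the state, without advancing time (a new reading comes with each control period).
- ctrl.get_image(name): name is "scene" or "top"; returns the picture (400x640x3 uint8, red, green, blue); there is no depth.
- ctrl.camera_params(name): a dict with "K" (3x3 intrinsics, pixels), "k1" (the pictures are not rectified: a ray, as slopes to the right and down, at radius r is drawn at 1 + k1 r^2 times it, then the intrinsics apply), "pose" (4x4, takes a point from camera to world coordinates). Camera axes: x right, y down, z forward; pixel columns grow to the right and rows downward; lengths in m; the calibration is good to about 2 mm. A picture is of the moment at which its call begins. camera_params takes no time and is no camera call.
- ctrl.close_job(): hands the job in, once; it reports no verdict.
The state is a dict: "time": time; "joint_positions": joint angles; "qd": joint speeds; "joint_torque": joint torques, N m; "position": TCP position; "tool_rot": TCP orientation; "ft_force": force on the tool from outside, world axes, zero at the start; "torque": the same for the moment, N m; "grip_width": opening from 0.0 (shut) to 1.0 (fully open).
Only numpy, scipy, OpenCV 4.12 (cv2) and the standard library are available. Lean on these libraries where they do the work, as an engineer would, in place of code of your own. Each camera call takes 0.05 s, during which the arm holds its last target. There are 200 camera calls.

## Working session

There is one attempt and no reset: what is moved stays moved. The work goes in short steps, Python scripts to look and compute and a shell command to move; the robot and the scene stay as the last step left them, time stands still between calls to the robot, and variables do not carry over. Pictures are saved under pics/ and viewed, about 8 in all and at most 12, crops included, and the job is handed in when it is done.

```bash
mkdir -p pics; ls; python3 - <<'E'
from bench import ctrl
import cv2,numpy as np
print(ctrl.get_state(), ctrl.grasp_offset)
for n in("scene","top"):
    p=ctrl.camera_params(n);print(n,p)
    cv2.imwrite(f"pics/{n}0.png",ctrl.get_image(n)[:,:,::-1])
E
```

```text
pics
{'time': 0.0, 'joint_positions': array([-1.17591889,  0.32183117, -0.07008827,  1.45166211,  0.02255753,
        1.37081135, -0.05691658]), 'qd': array([-8.89482173e-05, -8.21074119e-04,  7.90766164e-04, -1.32108407e-03,
        7.40985474e-04, -8.01467236e-04,  2.59960329e-04]), 'joint_torque': array([ 1.31760762e-04, -4.91293502e+01, -4.03269734e-01, -3.12519407e+01,
       -6.37760991e-02,  4.39606409e-02,  1.76724748e-04]), 'position': array([0.24139157, 0.60291677, 0.2214627 ]), 'tool_rot': array([-5.94444840e-01, -3.08452383e+00,  2.98512818e-03]), 'ft_force': array([-0.40834449, -0.94500832,  0.14474456]), 'torque': array([-0.04924948, -0.01425816, -0.06531837]), 'grip_width': 1.0048802847483949} 0.0187
scene {'K': array([[476.11778967,   0.        , 324.32690499],
       [  0.        , 476.11778967, 199.47431209],
       [  0.        ,   0.        ,   1.        ]]), 'k1': -0.03442176116081148, 'pose': array([[ 0.29050129,  0.51748498, -0.8048716 ,  1.50980981],
       [ 0.95681596, -0.14778304,  0.25032659, -0.35755171],
       [ 0.01059388, -0.84283419, -0.53806905,  0.78397807],
       [ 0.        ,  0.        ,  0.        ,  1.        ]])}
top {'K': array([[501.17338138,   0.        , 332.22270962],
       [  0.        , 501.17338138, 205.16258853],
       [  0.        ,   0.        ,   1.        ]]), 'k1': -0.16021022721923353, 'pose': array([[-0.02061803, -0.99538351,  0.09373669,  0.3600053 ],
       [-0.99978177,  0.02021173, -0.00528192, -0.02539406],
       [ 0.00336296, -0.09382514, -0.99558301,  1.42849386],
       [ 0.        ,  0.        ,  0.        ,  1.        ]])}
```

View pics/scene0.png

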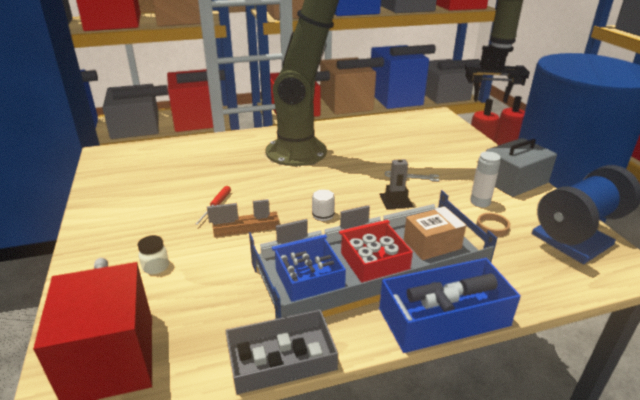

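View pics/top0.png

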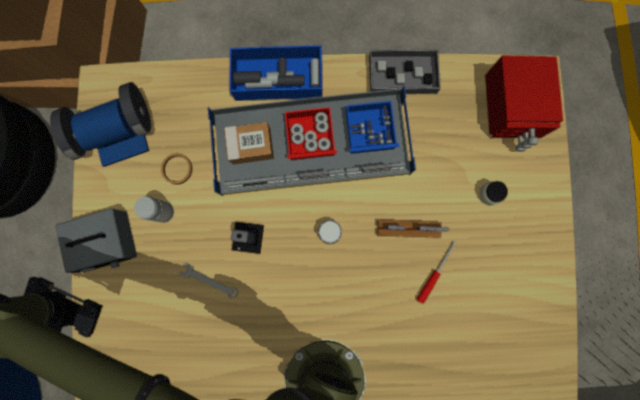

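The scene view shows the shelf with three bays. The unlabelled bay holds the carton, around (435,235). The scanner in its cradle is at about (397,180) and the stand at about (245,222). In the top view the carton is at (247,142), the cradle at (248,237), the stand at (408,228) and the white filter at (329,231).

I'll take enlarged crops next.

```bash
cat > h.py <<'E'
import numpy as np,cv2
from bench import ctrl
from scipy.spatial.transform import Rotation as R
def ray(n,u,v):
    p=ctrl.camera_params(n);K=p["K"];T=p["pose"]
    d=np.array([(u-K[0,2])/K[0,0],(v-K[1,2])/K[1,1]]);s=d.copy()
    for _ in range(20): s=d/(1+p["k1"]*(s@s))
    return T[:3,3],T[:3,:3]@np.r_[s,1]
def onz(n,u,v,z):
    o,d=ray(n,u,v);return o+d*(z-o[2])/d[2]
def pix(n,P):
    p=ctrl.camera_params(n);T=p["pose"];c=T[:3,:3].T@(np.array(P)-T[:3,3]);s=c[:2]/c[2]
    s=s*(1+p["k1"]*(s@s));return p["K"][:2,:2]@s+p["K"][:2,2]
def snap(n,f):
    im=ctrl.get_image(n)[:,:,::-1].copy();cv2.imwrite(f"pics/{f}.png",im);return im
def crop(im,x0,y0,x1,y1,k,f):
    c=cv2.resize(im[y0:y1,x0:x1],None,fx=k,fy=k,interpolation=cv2.INTER_CUBIC)
    for x in range((x0+19)//20*20,x1,20):
        cv2.line(c,((x-x0)*k,0),((x-x0)*k,6),(0,255,255),1);cv2.putText(c,str(x),((x-x0)*k,16),0,.35,(0,255,255),1)
    for y in range((y0+19)//20*20,y1,20):
        cv2.line(c,(0,(y-y0)*k),(6,(y-y0)*k),(0,255,255),1);cv2.putText(c,str(y),(8,(y-y0)*k+4),0,.35,(0,255,255),1)
    cv2.imwrite(f"pics/{f}.png",c)
E
python3 - <<'E'
import cv2,h
crop=h.crop
crop(cv2.imread("pics/top0.png"),205,85,455,260,3,"c1")
crop(cv2.imread("pics/scene0.png"),200,150,500,300,2,"c2a")
crop(cv2.imread("pics/scene0.png"),205,150,500,300,2,"c2")
for n,u,v,z in [("top",248,140,.12),("top",241,237,.138),("top",408,228,.03),("top",329,231,.07),("top",215,190,.06),("top",412,170,.06)]: print(u,v,h.onz(n,u,v,z).round(3))
E
```

```text
248 140 [0.663 0.189 0.12 ]
241 237 [0.404 0.205 0.138]
408 228 [ 0.423 -0.244  0.03 ]
329 231 [ 0.418 -0.022  0.07 ]
215 190 [0.538 0.292 0.06 ]
412 170 [ 0.582 -0.256  0.06 ]
```

View pics/c1.png

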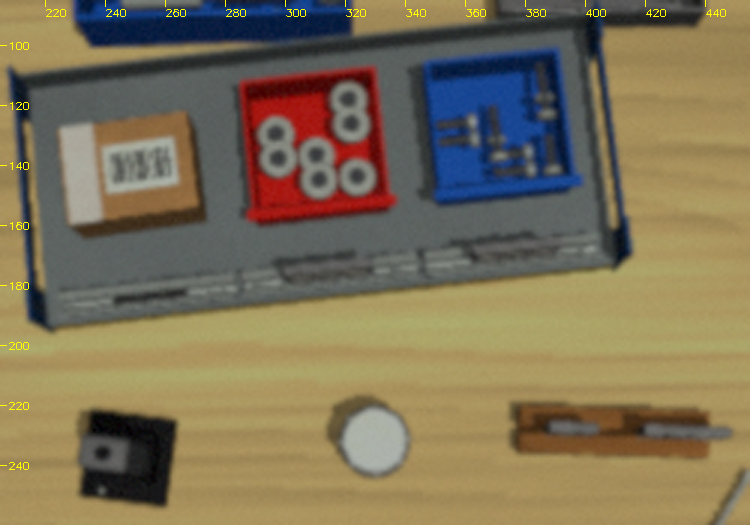

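View pics/c2.png

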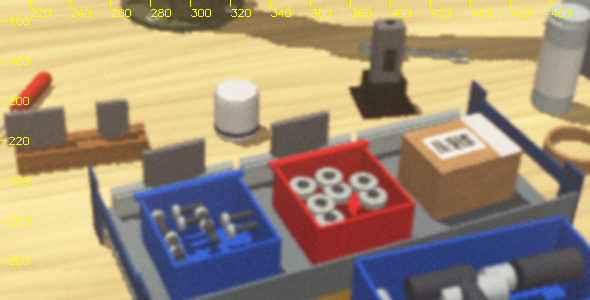

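The crops place things as follows (full-image top-view pixels):
- **Scanner top:** about (239.7,236).
- **Tape (black strip):** from (243.3,184.5) to (267,182).
- **Barcode label:** centred about (252,140).
- **Holders:** the wide one is the right-hand one, at about (419–449,229). The narrow one is at (394,227).

Next I'll compute the positions.

```bash
python3 - <<'E'
import h,cv2,numpy as np
def ang(p,q): d=q-p; return np.degrees(np.arctan2(d[1],d[0])).round(1)
t=lambda x,y,z:h.onz("top",205+x/3,85+y/3,z)
def tri(a,b):
    o1,d1=h.ray("top",*a);o2,d2=h.ray("scene",*b);s=np.linalg.lstsq(np.c_[d1,-d2],o2-o1,rcond=None)[0]
    p,q=o1+s[0]*d1,o2+s[1]*d2;return ((p+q)/2).round(4),np.linalg.norm(p-q).round(4)
print("barcode tri",tri((252,140),(431.5,222.5)))
L=[t(102,147,.115),t(174,137,.115),t(180,186,.115),t(108,193,.115)]
print("label",np.mean(L,0).round(4),ang(L[1],L[0]),ang(L[2],L[3]))
C=[t(61,128,.115),t(187,112,.115)];print("carton back edge",ang(C[1],C[0]),np.linalg.norm(C[1]-C[0]))
B=[t(85,410,.008),t(176,421,.008),t(166,506,.008),t(80,495,.008)]
for b in B:print("cradle",b.round(4))
print(ang(B[1],B[0]),ang(B[2],B[3]),ang(B[2],B[1]))
# dark tape by mask; scanner/holder grey masks
im=cv2.imread("pics/top0.png").astype(int);g=im.sum(2)/3
def comp(x0,y0,x1,y1,m):
    s=np.zeros(g.shape,np.uint8);s[y0:y1,x0:x1]=m[y0:y1,x0:x1]
    n,l,st,c=cv2.connectedComponentsWithStats(s);i=1+np.argmax(st[1:,4]);ys,xs=np.where(l==i)
    return st[i],c[i],cv2.minAreaRect(np.c_[xs,ys].astype(np.float32))
for nm,b,m,z in [("tape",(235,178,275,188),g<62,.039),("scanner",(228,225,250,248),(g>55)&(g<140),.138),
  ("wide",(418,222,456,236),(abs(im[:,:,0]-im[:,:,2])<25)&(g>70),.086),("label",(235,125,268,152),g>150,.115)]:
    st,c,r=comp(*b,m);bx=cv2.boxPoints(r);print(nm,st,c.round(2),np.round(r[0]+r[1],1),h.onz("top",*c,z).round(4),[h.onz("top",*p,z).round(3)[:2].tolist() for p in bx])
for y in range(182,186): pass
print(g[180:190,232:280:4].astype(int))
S=cv2.imread("pics/scene0.png")
# rail line front lip
p=h.onz("top",205+60/3,85+290/3,.06);q=h.onz("top",205+598/3,85+236/3,.06);print("rail",p,q,ang(q,p))
E
```

```text
barcode tri (array([0.6668, 0.1823, 0.1037]), np.float64(0.003))
label [0.663  0.1792 0.115 ] 96.5 94.1
carton back edge 95.7 0.11478626562138199
cradle [0.4522 0.2503 0.008 ]
cradle [0.4401 0.1632 0.008 ]
cradle [0.3599 0.1736 0.008 ]
cradle [0.3715 0.2556 0.008 ]
82.1 81.9 -7.4
tape [243 182  24   4  37] [254.54 183.35] [254.5 183.3   1.4  23.2] [0.5567 0.1839 0.039 ] [[0.556, 0.217], [0.562, 0.152], [0.558, 0.151], [0.552, 0.217]]
scanner [228 225  20  23 262] [235.44 235.55] [237.5 236.   22.   19. ] [0.4076 0.2197 0.138 ] [[0.435, 0.239], [0.434, 0.189], [0.378, 0.19], [0.378, 0.239]]
wide [420 226  29   5 108] [432.91 228.42] [434. 228.  28.   4.] [ 0.4179 -0.3029  0.086 ] [[0.414, -0.268], [0.425, -0.268], [0.423, -0.345], [0.413, -0.344]]
label [239 131  24  12  78] [250.19 134.31] [250.6 135.4   8.3  23.7] [0.6794 0.1841 0.115 ] [[0.681, 0.217], [0.694, 0.154], [0.672, 0.149], [0.658, 0.211]]
[[ 94  84  93  99 108 112 113 105 103 100 100 108]
 [ 96 100 112 112 113 106  98  78  69 105 117 123]
 [111 114 109 105  97  85  69  54  44 116 127 106]
 [112 109  97  76  67  59  42  49  60 103 106  97]
 [101  95 107  49  44  49  63  70  87  99  94  96]
 [108 113 123  48  62  69  96  94  96 101  98  85]
 [126 124 109  69  91  89 104 105  94  91  92  85]
 [110 105 100  91 102 100  96  96  92  87  85  81]
 [104  98 104  99  93  94  94  87  89  83  83  91]
 [107 101  92  98  90  91  82  83  86  94 107 123]]
rail [0.56035911 0.2634369  0.06      ] [ 0.60055141 -0.23533197  0.06      ] 94.6
```

```bash
cat >> h.py <<'E'
def goal(x,y,z,yaw,frm=None):
    "shift mm + turn in current tool axes to reach TCP goal, tool y along world x turned by yaw deg"
    s=ctrl.get_state();c=R.from_rotvec(s["tool_rot"]);a=np.radians(yaw)
    G=R.from_matrix(np.array([[-np.sin(a),np.cos(a),0],[np.cos(a),np.sin(a),0],[0,0,-1]]).T.copy().T)
    d=c.inv().apply(np.array([x,y,z])-s["position"])*1000
    print("t",round(s["time"],2),"shift",d.round(1),"turn",(c.inv()*G).as_rotvec().round(4),"F",s["ft_force"].round(1),"grip",round(s["grip_width"],3))
E
python3 - <<'E'
import h,numpy as np
print(h.pix("top",(.406,.2107,.138)),h.pix("scene",(.406,.2107,.138)))
t=lambda x,y,z:h.onz("top",205+x/3,85+y/3,z)
A,B,C,D=t(517,404,.03),t(709,413,.03),t(708,457,.03),t(515,451,.03);print("stand",A,B,C,D,np.mean([A,B,C,D],0))
for q,p in((A,B),(D,C)):d=q-p;print(np.degrees(np.arctan2(d[1],d[0])))
h.goal(.406,.2107,.2,-8)
E
```

```text
[238.89471972 236.12755463] [398.93699664 161.2633565 ]
stand [ 0.44832927 -0.15825944  0.03      ] [ 0.43590207 -0.33919512  0.03      ] [ 0.39464448 -0.33668891  0.03      ] [ 0.4045357  -0.15517422  0.03      ] [ 0.42085288 -0.24732942  0.03      ]
86.07092454560677
86.88088561501232
t 0.1 shift [-298.5 -302.9   22.1] turn [-1.5000e-03  1.3000e-03  1.3297e+00] F [ 1.  -0.1  0.1] grip 1.0
```

```bash
python3 -m creep '[[[1,-298,-303,10,0,0,1.33],[1,-298,-303,10,0,0,1.33],[1,-298,-303,10,0,0,1.33],[1,-298,-303,10,0,0,1.33],[1,-298,-303,10,0,0,1.33]]]' 20; python3 -c "
import h;h.goal(.406,.2107,.2,-8)"
```

```text
time: 0.6
position: [0.3384, 0.3707, 0.2162]
tool_rot: [-1.691, -2.647, 0.001]
ft_force: [1.6, -1.1, 0.3]
grip_width: 1.005
t 0.6 shift [-173.6   -5.9   16.3] turn [-3.000e-04  2.000e-04  5.735e-01] F [ 1.6 -1.1  0.3] grip 1.005
```

```bash
python3 -m creep '[[[1,-173,-6,16,0,0,0.573],[1,-173,-6,16,0,0,0.573],[1,-173,-6,16,0,0,0.573],[1,-173,-6,16,0,0,0.573],[1,-173,-6,16,0,0,0.573]]]' ; python3 -m creep '[[[1,0,0,0,0,0,0],[1,0,0,0,0,0,0]]]';python3 -c "
import h,cv2
h.goal(.406,.2107,.2,-8)
im=h.snap('scene','s1');t=h.snap('top','t1')
h.crop(im,340,90,460,220,4,'c3')
"
```

```text
time: 1.1
position: [0.4077, 0.2095, 0.2003]
tool_rot: [2.373, 2.058, -0.001]
ft_force: [0.1, -0.2, -0.6]
grip_width: 1.002
time: 1.3
position: [0.4057, 0.2152, 0.2006]
tool_rot: [-2.36, -2.073, 0.0]
ft_force: [0.7, 0.2, -0.5]
grip_width: 1.001
t 1.3 shift [-4.4  0.9  0.6] turn [-0.0003 -0.0002  0.0099] F [ 0.7  0.2 -0.5] grip 1.001
```

View pics/c3.png

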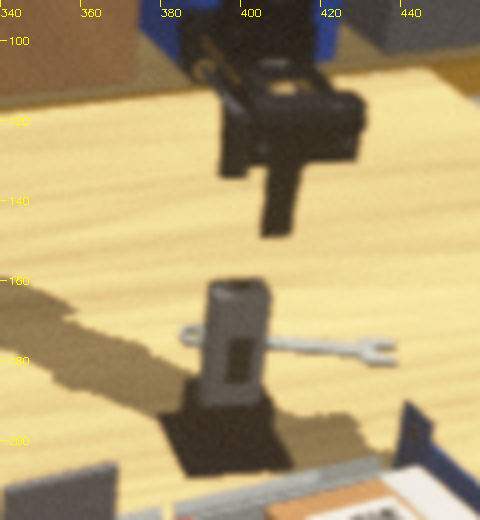

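The scanner top sits at about (398,161), against a predicted (398.9,161.3), and the open jaws hang above it. Now I'll go down and grip.

```bash
python3 -m creep '[[[1,-4,1,30,0,0,0.01],[1,-4,1,70,0,0,0.01],[1,-4,1,100,0,0,0.01],[1,-4,1,122,0,0,0.01],[1,-4,1,122,0,0,0.01]]]' 20; python3 -m creep '[[[0.5,0,0,0,0,0,0],[0.3,0,0,0,0,0,0],[0,0,0,0,0,0,0],[0,0,0,0,0,0,0],[0,0,0,0,0,0,0]]]'; python3 -m creep '[[[0,0,0,0,0,0,0],[0,0,0,0,0,0,0]]]'; python3 -c "
import h
h.goal(.406,.2107,.078,-8)"
```

```text
time: 1.9
position: [0.4041, 0.2091, 0.0757]
tool_rot: [-2.372, -2.06, 0.011]
ft_force: [-0.8, -0.4, 0.0]
grip_width: 0.999
time: 2.4
position: [0.4072, 0.21, 0.0793]
tool_rot: [-2.374, -2.057, -0.002]
ft_force: [0.5, 0.6, 0.2]
grip_width: 0.629
time: 2.6
position: [0.4069, 0.2097, 0.0788]
tool_rot: [-2.375, -2.057, -0.0]
ft_force: [0.8, -0.1, -0.2]
grip_width: 0.452
t 2.6 shift [ 0.9 -1.   0.8] turn [ 0.0002 -0.0002 -0.0035] F [ 0.8 -0.1 -0.2] grip 0.452
```

```bash
python3 -m creep '[[[0,0,0,0,0,0,0],[0,0,0,0,0,0,0],[0,0,0,0,0,0,0],[0,0,0,0,0,0,0],[0,0,0,0,0,0,0]]]';  python3 -c "
import h
h.goal(.406,.2107,.078,-8)"
```

```text
time: 3.1
position: [0.4068, 0.2097, 0.0787]
tool_rot: [-2.374, -2.057, 0.0]
ft_force: [0.2, -0.5, 0.4]
grip_width: 0.342
t 3.1 shift [ 0.9 -0.9  0.7] turn [-0.0001  0.     -0.0034] F [ 0.2 -0.5  0.4] grip 0.342
```

```bash
python3 -m creep '[[[0,0,0,-20,0,0,0],[0,0,0,-60,0,0,0],[0,0,0,-110,0,0,0],[0,0,0,-160,0,0,0],[0,0,0,-162,0,0,0]]]';  python3 -c "
import h
h.goal(.664,.181,.24,5)"
```

```text
time: 3.6
position: [0.4101, 0.2116, 0.2475]
tool_rot: [2.374, 2.056, 0.019]
ft_force: [0.1, -0.2, -0.4]
grip_width: 0.344
t 3.6 shift [  5.9 255.6   9.8] turn [ 0.0098 -0.0077 -0.2305] F [ 0.1 -0.2 -0.4] grip 0.344
```

```bash
python3 -m creep '[[[0,1,40,0,0,0,-0.05],[0,2,90,0,0,0,-0.12],[0,4,140,0,0,0,-0.2],[0,5,190,0,0,0,-0.23],[0,5,230,0,0,0,-0.23]]]';  python3 -m creep '[[[0,0,15,0,0,0,0],[0,0,25,0,0,0,0],[0,0,25,0,0,0,0],[0,0,25,0,0,0,0]]]';python3 -c "
import h
h.goal(.664,.181,.24,5)
im=h.snap('scene','s2');t=h.snap('top','t2')
h.crop(im,360,80,500,260,4,'c4')
print(h.pix('scene',(.664,.181,.17)),h.pix('scene',(.664,.181,.105)))
"
```

```text
time: 4.1
position: [0.6371, 0.1812, 0.2388]
tool_rot: [2.122, 2.316, -0.003]
ft_force: [-0.3, 1.2, -1.4]
grip_width: 0.347
time: 4.5
position: [0.6591, 0.1846, 0.2402]
tool_rot: [-2.121, -2.316, 0.001]
ft_force: [-0.1, -0.2, -2.6]
grip_width: 0.345
t 4.5 shift [-4.   4.6  0.2] turn [-0.0014 -0.0003  0.0006] F [-0.1 -0.2 -2.6] grip 0.345
[433.43390834 199.55685058] [429.92968657 221.6028861 ]
```

View pics/c4.png

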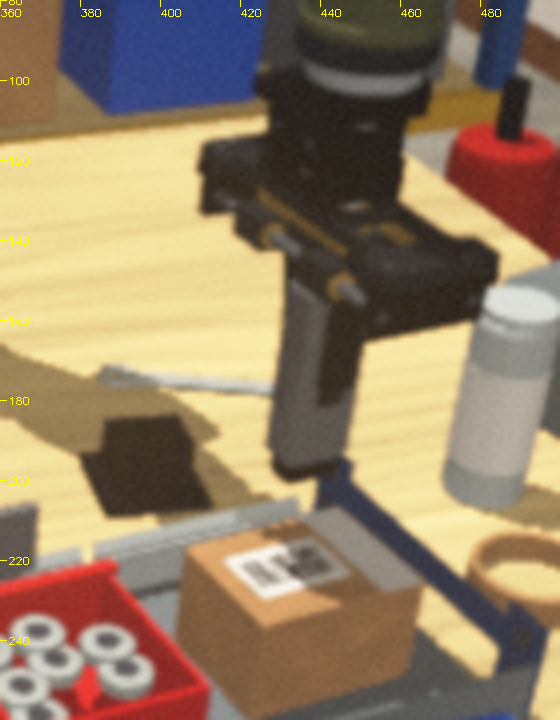

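The scanner hangs upright with its nose at about (434,198), above the label at about (431.7,222). I'll correct by a few mm and hold.

```bash
python3 -m creep '[[[0,-4,6,5,0,0,0],[0,-4,6,5,0,0,0],[0,-4,6,5,0,0,0],[0,-4,6,5,0,0,0],[0,-4,6,5,0,0,0]]]';for i in 1 2 3; do python3 -m creep '[[[0,0,0,0,0,0,0],[0,0,0,0,0,0,0],[0,0,0,0,0,0,0],[0,0,0,0,0,0,0],[0,0,0,0,0,0,0]]]'; done|grep pos;python3 -c "
import h
h.goal(.4068,.2097,.24,-8.2)"
```

```text
time: 5.1
position: [0.6664, 0.1807, 0.2359]
tool_rot: [-2.122, -2.316, -0.001]
ft_force: [-0.2, 0.3, -2.3]
grip_width: 0.346
position: [0.6664, 0.1806, 0.2357]
position: [0.6664, 0.1806, 0.2357]
position: [0.6664, 0.1806, 0.2357]
t 6.6 shift [  51.6 -256.1   -4.3] turn [ 1.000e-04 -0.000e+00  2.301e-01] F [ 0.6  0.7 -2.1] grip 0.344
```

```bash
python3 -m creep '[[[0,8,-40,0,0,0,0.04],[0,18,-90,0,0,0,0.1],[0,28,-140,0,0,0,0.16],[0,38,-190,0,0,0,0.23],[0,47,-230,0,0,0,0.23]]]';  python3 -m creep '[[[0,0,-20,0,0,0,0],[0,0,-24,0,0,0,0],[0,0,-24,0,0,0,0],[0,0,-24,0,0,0,0],[0,0,-24,0,0,0,0]]]';python3 -c "
import h
h.goal(.4068,.2097,.0787,-8.2)
"
```

```text
time: 7.1
position: [0.4309, 0.2075, 0.2357]
tool_rot: [-2.375, -2.055, -0.001]
ft_force: [-0.1, 0.8, -1.4]
grip_width: 0.345
time: 7.6
position: [0.4106, 0.2103, 0.2356]
tool_rot: [2.376, 2.054, -0.0]
ft_force: [0.6, -0.4, -1.9]
grip_width: 0.342
t 7.6 shift [ -1.1  -3.8 156.9] turn [ 0.0004  0.0004 -0.0018] F [ 0.6 -0.4 -1.9] grip 0.342
```

```bash
python3 -m creep '[[[0,-1,-4,0,0,0,0],[0,-1,-4,30,0,0,0],[0,-1,-4,70,0,0,0],[0,-1,-4,105,0,0,0],[0,-1,-4,105,0,0,0]]]'; python3 -m creep '[[[0,0,0,0,0,0,0],[0,0,0,0,0,0,0]]]'; python3 -c "
import h
h.goal(.4068,.2097,.0787,-8.2)
"
```

```text
time: 8.1
position: [0.4021, 0.208, 0.1262]
tool_rot: [-2.375, -2.056, 0.016]
ft_force: [-1.3, 0.1, -1.9]
grip_width: 0.342
time: 8.3
position: [0.4069, 0.2113, 0.1328]
tool_rot: [2.375, 2.056, 0.005]
ft_force: [0.1, 0.2, -1.7]
grip_width: 0.347
t 8.3 shift [-1.7  0.  54.1] turn [ 0.0026 -0.0024 -0.0002] F [ 0.1  0.2 -1.7] grip 0.347
```

```bash
python3 -m creep '[[[0,-1,0,10,0,0,0],[0,-1,0,20,0,0,0],[0,-1,0,30,0,0,0],[0,-1,0,38,0,0,0],[0,-1,0,45,0,0,0]]]';  python3 -m creep '[[[0,0,0,3,0,0,0],[0,0,0,6,0,0,0],[0,0,0,8,0,0,0],[0,0,0,8,0,0,0]]]'; python3 -c "
import h
h.goal(.4068,.2097,.0787,-8.2)
"
```

```text
time: 8.8
position: [0.4049, 0.2092, 0.0847]
tool_rot: [-2.374, -2.057, 0.001]
ft_force: [-0.4, 0.5, -1.0]
grip_width: 0.343
time: 9.2
position: [0.4053, 0.2095, 0.0786]
tool_rot: [-2.374, -2.057, 0.0]
ft_force: [-2.7, -1.6, 5.1]
grip_width: 0.344
t 9.2 shift [ 0.4  1.4 -0.1] turn [-0.0003 -0.0002  0.0001] F [-2.7 -1.6  5.1] grip 0.344
```

The scanner is on the pocket floor at its original height, with about 5 N of contact. I'll release it and rise.

```bash
python3 -m creep '[[[0.45,0,0,0,0,0,0],[0.7,0,0,0,0,0,0],[0.9,0,0,0,0,0,0],[0.9,0,0,0,0,0,0],[0.9,0,0,0,0,0,0]]]';  python3 -m creep '[[[0.9,0,0,-10,0,0,0],[0.9,0,0,-40,0,0,0],[0.9,0,0,-80,0,0,0],[0.9,0,0,-120,0,0,0],[0.9,0,0,-150,0,0,0]]]'; python3 -c "
import h
h.goal(.419,-.305,.16,-3.5)
im=h.snap('scene','s3');t=h.snap('top','t3')
"
```

```text
time: 9.7
position: [0.4052, 0.2095, 0.0777]
tool_rot: [2.374, 2.057, 0.0]
ft_force: [0.0, 0.6, 0.5]
grip_width: 0.712
time: 10.2
position: [0.4058, 0.2097, 0.2312]
tool_rot: [2.375, 2.057, 0.006]
ft_force: [1.5, 1.0, 0.1]
grip_width: 0.896
t 10.2 shift [-507.7   86.3   70. ] turn [ 0.0025 -0.0025 -0.0821] F [1.5 1.  0.1] grip 0.896
```

```bash
python3 -m creep '[[[0.9,-40,20,0,0,0,0],[0.9,-90,40,0,0,0,0],[0.9,-140,60,0,0,0,0],[0.9,-190,70,0,0,0,0],[0.9,-240,75,0,0,0,-0.08]]]'; python3 -m creep '[[[0.9,-50,0,0,0,0,0],[0.9,-100,0,0,0,0,0],[0.9,-150,0,0,0,0,0],[0.9,-200,0,0,0,0,0],[0.9,-250,0,0,0,0,0]]]'; python3 -c "
import h,cv2,numpy as np
h.goal(.419,-.305,.16,-3.5)
a=cv2.imread('pics/s3.png');b=cv2.imread('pics/t3.png')
h.crop(a,200,150,420,250,3,'x');h.crop(b,225,215,455,255,3,'y')
x=cv2.imread('pics/x.png');y=cv2.imread('pics/y.png');w=700
p=lambda i:cv2.copyMakeBorder(i,0,0,0,w-i.shape[1],0)
cv2.imwrite('pics/c5.png',np.vstack([p(x),p(y)]))
"
```

```text
time: 10.8
position: [0.4453, -0.0322, 0.2275]
tool_rot: [2.289, 2.152, -0.0]
ft_force: [0.8, 0.1, -0.3]
grip_width: 0.896
time: 11.3
position: [0.4289, -0.2812, 0.2278]
tool_rot: [2.29, 2.151, 0.003]
ft_force: [1.6, 0.2, -0.8]
grip_width: 0.903
t 11.3 shift [-24.4  -8.5  67.7] turn [ 0.0016 -0.0015 -0.0014] F [ 1.6  0.2 -0.8] grip 0.903
```

View pics/c5.png

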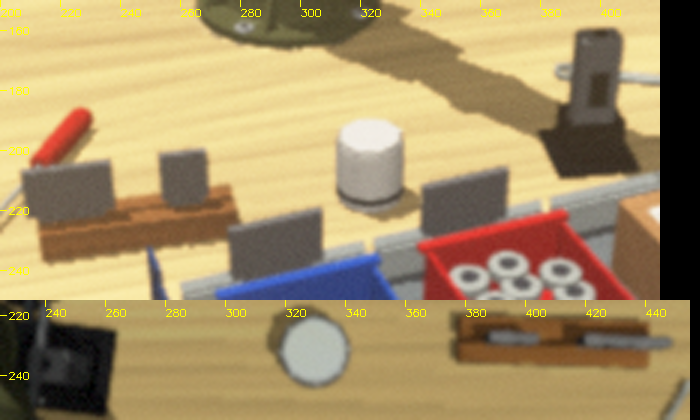

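The scanner is back upright in its cradle. The wide holder's top edge runs from (207.3,206.7) to (236.7,203.7) in the scene view, and from (420,228) to (448.3,229.5) in the top view.

```bash
python3 - <<'E'
import h,numpy as np
for n,a,b in(("scene",(207.3,206.7),(236.7,203.7)),("top",(420,227.8),(448.5,229.3))):
    p,q=h.onz(n,*a,.086),h.onz(n,*b,.086);d=p-q;print(n,p.round(4),q.round(4),((p+q)/2).round(4),np.linalg.norm(d).round(4),np.degrees(np.arctan2(d[1],d[0])))
h.goal(.42,-.306,.048,-3.5)
E
```

```text
scene [ 0.4145 -0.3419  0.086 ] [ 0.4214 -0.2649  0.086 ] [ 0.4179 -0.3034  0.086 ] 0.0774 -95.06829488112632
top [ 0.4203 -0.2678  0.086 ] [ 0.4144 -0.3457  0.086 ] [ 0.4174 -0.3067  0.086 ] 0.0781 85.67499141476067
t 11.3 shift [-25.5  -7.6 179.7] turn [ 0.0016 -0.0015 -0.0014] F [ 1.6  0.2 -0.8] grip 0.903
```

```bash
python3 -m creep '[[[0.9,-25,-9,40,0,0,0.01],[0.9,-25,-9,80,0,0,0.01],[0.9,-25,-9,80,0,0,0.01],[0.9,-25,-9,80,0,0,0.01],[0.9,-25,-9,80,0,0,0.01]]]'; python3 -c "
import h
h.goal(.418,-.305,.046,-4)"
```

```text
time: 11.8
position: [0.4207, -0.3038, 0.1495]
tool_rot: [2.298, 2.139, 0.003]
ft_force: [-0.2, 0.2, 0.5]
grip_width: 0.906
t 11.8 shift [ -1.4  -2.9 103.5] turn [ 0.0027  0.0003 -0.0015] F [-0.2  0.2  0.5] grip 0.906
```

```bash
python3 -m creep '[[[0.6,-1,-3,30,0,0,0],[0.6,-1,-3,60,0,0,0],[0.5,-1,-3,90,0,0,0],[0.4,-1,-3,102,0,0,0],[0.4,-1,-3,102,0,0,0]]]' 20; python3 -m creep '[[[0.4,0,0,0,0,0,0],[0.4,0,0,0,0,0,0],[0.4,0,0,0,0,0,0],[0.3,0,0,0,0,0,0],[0.3,0,0,0,0,0,0]]]';python3 -c "
import h
h.goal(.418,-.305,.046,-4)"
```

```text
time: 12.3
position: [0.4164, -0.304, 0.0457]
tool_rot: [-2.299, -2.14, 0.0]
ft_force: [-0.5, 0.4, 0.7]
grip_width: 0.53
time: 12.8
position: [0.4164, -0.3047, 0.0461]
tool_rot: [2.3, 2.139, 0.001]
ft_force: [-0.3, 0.3, -0.3]
grip_width: 0.329
t 12.8 shift [-0.2  1.6  0.1] turn [ 0.0008 -0.0001 -0.003 ] F [-0.3  0.3 -0.3] grip 0.329
```

```bash
python3 -m creep '[[[0.2,0,1,0,0,0,0],[0.1,0,1,0,0,0,0],[0,0,1,0,0,0,0],[0,0,1,0,0,0,0],[0,0,1,0,0,0,0]]]' 30; python3 -m creep '[[[0,0,0,0,0,0,0],[0,0,0,0,0,0,0],[0,0,0,0,0,0,0]]]';python3 -c "
import h
h.goal(.418,-.305,.046,-4)"
```

```text
time: 13.3
position: [0.4171, -0.3048, 0.0456]
tool_rot: [2.301, 2.139, 0.0]
ft_force: [0.6, -0.0, -0.6]
grip_width: 0.1
time: 13.6
position: [0.4171, -0.3048, 0.0456]
tool_rot: [2.301, 2.139, 0.0]
ft_force: [0.2, -0.4, 0.5]
grip_width: 0.103
t 13.6 shift [-0.2  0.9 -0.4] turn [ 0.0001 -0.     -0.0032] F [ 0.2 -0.4  0.5] grip 0.103
```

```bash
python3 -m creep '[[[0,0,0,-15,0,0,0],[0,0,0,-45,0,0,0],[0,0,0,-90,0,0,0],[0,0,0,-130,0,0,0],[0,0,0,-150,0,0,0]]]' 45;python3 -m creep '[[[0,40,10,0,0,0,0],[0,90,23,0,0,0,0],[0,140,36,0,0,0,-0.05],[0,190,49,0,0,0,-0.1],[0,240,62,0,0,0,-0.15]]]'; python3 -c "
import h
h.goal(.557,.184,.15,5)"
```

```text
time: 14.1
position: [0.4175, -0.3064, 0.1997]
tool_rot: [2.3, 2.135, 0.004]
ft_force: [1.4, -0.0, -1.5]
grip_width: 0.101
time: 14.6
position: [0.4943, -0.0749, 0.1969]
tool_rot: [-2.133, -2.306, -0.002]
ft_force: [0.8, -0.0, -0.3]
grip_width: 0.101
t 14.6 shift [253.2  82.7  47.2] turn [ 0.0011 -0.0011 -0.0092] F [ 0.8 -0.  -0.3] grip 0.101
```

```bash
python3 -m creep '[[[0,50,16,0,0,0,0],[0,100,32,0,0,0,-0.01],[0,150,48,0,0,0,-0.01],[0,195,64,0,0,0,-0.01],[0,235,80,0,0,0,-0.01]]]'; python3 -m creep '[[[0,0,0,0,0,0,0],[0,0,0,0,0,0,0],[0,0,0,20,0,0,0],[0,0,0,40,0,0,0],[0,0,0,40,0,0,0]]]'; python3 -m creep '[[[0,0,0,0,0,0,0],[0,0,0,0,0,0,0],[0,0,0,0,0,0,0]]]';python3 -c "
import h
h.goal(.557,.184,.15,5)
im=h.snap('scene','s4');t=h.snap('top','t4')
h.crop(im,310,130,470,260,5,'c6')
"
```

```text
time: 15.1
position: [0.5559, 0.166, 0.1969]
tool_rot: [2.123, 2.316, 0.0]
ft_force: [0.8, -0.5, -0.3]
grip_width: 0.098
time: 15.6
position: [0.554, 0.1614, 0.154]
tool_rot: [-2.125, -2.312, 0.007]
ft_force: [0.4, 0.3, -1.3]
grip_width: 0.098
time: 15.9
position: [0.5567, 0.164, 0.1571]
tool_rot: [2.123, 2.315, 0.003]
ft_force: [-0.2, -0.0, -0.2]
grip_width: 0.095
t 15.9 shift [19.9  2.   7.1] turn [ 0.0019 -0.0008 -0.0008] F [-0.2 -0.  -0.2] grip 0.095
```

View pics/c6.png

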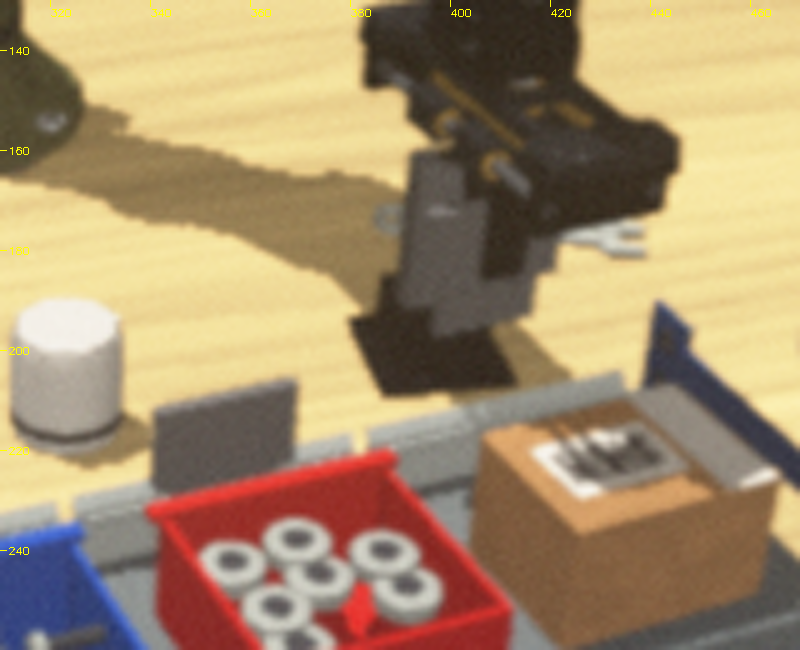

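The holder hangs upright in the jaws. Its foot corners are at about (396.4,197.2) and (417,192.6). The rear top edge of the bay's rail runs from (383.4,218) to (434.2,205). I'll check these against predictions.

```bash
python3 - <<'E'
import h,numpy as np
a,b=h.onz("scene",396.4,197.2,.1215),h.onz("scene",417,192.6,.1215);print("foot",a,b,(a+b)/2,np.linalg.norm(a-b))
a,b=h.onz("scene",383.4,217,.063),h.onz("scene",434.2,204.7,.063);print("rail rear edge",a,b,(a+b)/2,np.linalg.norm(a-b))
d=b-a;print(np.degrees(np.arctan2(d[1],d[0])))
a,b=h.onz("top",225,181.7,.063),h.onz("top",284.5,176,.063);print("rail top view",a,b,np.linalg.norm(a-b))
for u in(243.2,254.5,266.5):
    print("tape",h.onz("top",u,184.6-(u-243.2)*.105,.039))
E
cd pics; python3 - <<'E'
import cv2,sys
sys.path.insert(0,'..')
im=cv2.imread('top0.png')
import h
h.crop(im,215,165,305,200,8,'pics_c7') if 0 else cv2.imwrite('c7.png',cv2.resize(im[165:200,215:305],None,fx=8,fy=8,interpolation=cv2.INTER_CUBIC))
E
```

```text
foot [0.56003534 0.13515243 0.1215    ] [0.55402682 0.1975866  0.1215    ] [0.55703108 0.16636951 0.1215    ] 0.06272262466655111
rail rear edge [0.55779211 0.10422615 0.063     ] [0.54122534 0.26422204 0.063     ] [0.54950872 0.18422409 0.063     ] 0.1608513101520706
95.91162387156047
rail top view [0.5598267  0.26280345 0.063     ] [0.5719643  0.09721484 0.063     ] 0.16603285769236406
tape [0.55391203 0.21605954 0.039     ]
tape [0.55655541 0.18405893 0.039     ]
tape [0.55937037 0.15017376 0.039     ]
```

View pics/c7.png

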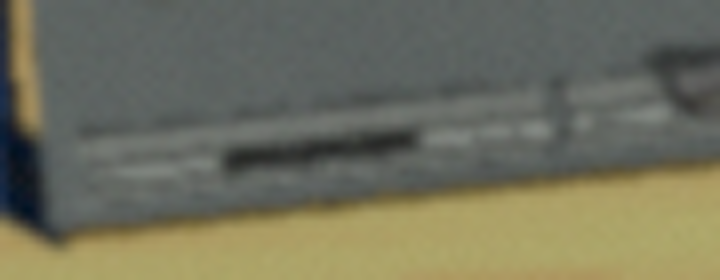

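```bash
python3 -m creep '[[[0,19,1.5,0,0,0,0],[0,19,1.5,15,0,0,0],[0,19,1.5,35,0,0,0],[0,19,1.5,48,0,0,0],[0,19,1.5,48,0,0,0]]]'; python3 -m creep '[[[0,0,0,0,0,0,0],[0,0,0,0,0,0,0],[0,0,0,0,0,0,0],[0,0,0,0,0,0,0]]]';python3 -c "
import h
h.goal(.5565,.183,.0746,5)
im=h.snap('scene','s5');t=h.snap('top','t5')
h.crop(im,360,150,460,250,6,'c8')
"
```

```text
time: 16.5
position: [0.5538, 0.183, 0.1048]
tool_rot: [-2.121, -2.315, 0.008]
ft_force: [-0.0, -0.5, -2.0]
grip_width: 0.101
time: 16.9
position: [0.5563, 0.1835, 0.1084]
tool_rot: [2.123, 2.316, 0.002]
ft_force: [-0.3, 0.3, -1.1]
grip_width: 0.1
t 16.9 shift [-0.5  0.2 33.8] turn [ 0.0012 -0.0007 -0.0003] F [-0.3  0.3 -1.1] grip 0.1
```

View pics/c8.png

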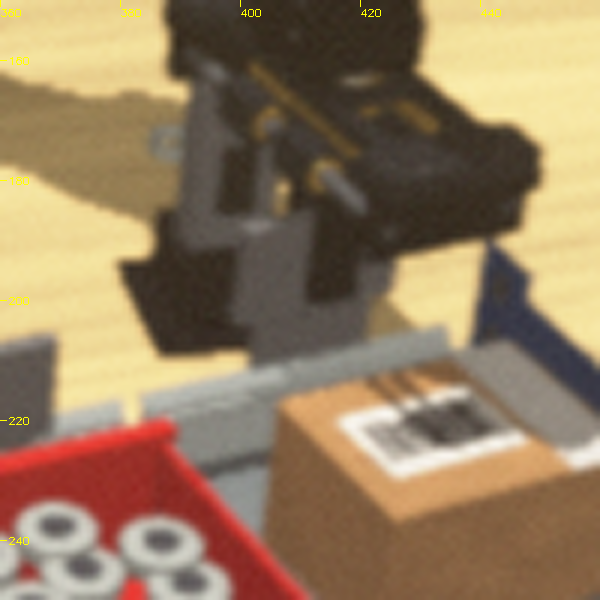

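```bash
python3 - <<'E'
import h,numpy as np
a,b=h.onz("scene",401.5,211,.0728),h.onz("scene",422,207,.0728);print("foot",a,b,(a+b)/2,np.linalg.norm(a-b))
a,b=h.onz("scene",383.3,217.5,.063),h.onz("scene",435,205.5,.063);print("rail edge",a,b,(a+b)/2,np.linalg.norm(a-b))
E
```

```text
foot [0.55794557 0.15590432 0.0728    ] [0.55550508 0.21808902 0.0728    ] [0.55672532 0.18699667 0.0728    ] 0.06223256975528513
rail edge [0.55989052 0.10305351 0.063     ] [0.54550754 0.26443291 0.063     ] [0.55269903 0.18374321 0.063     ] 0.16201907537779398
```

```bash
python3 -m creep '[[[0,-1.5,0,0,0,0,0],[0,-1.5,0,4,0,0,0],[0,-1.5,0,9,0,0,0],[0,-1.5,0,14,0,0,0],[0,-1.5,0,14,0,0,0]]]'; python3 -m creep '[[[0,0,0,3,0,0,0],[0,0,0,6,0,0,0],[0,0,0,9,0,0,0],[0,0,0,12,0,0,0],[0,0,0,12,0,0,0]]]';python3 -c "
import h
h.goal(.5565,.182,.0746,5)
"
```

```text
time: 17.5
position: [0.5552, 0.1816, 0.0925]
tool_rot: [-2.122, -2.316, 0.003]
ft_force: [0.2, 0.8, -0.5]
grip_width: 0.105
time: 18.0
position: [0.5556, 0.1817, 0.0812]
tool_rot: [-2.123, -2.316, 0.001]
ft_force: [0.1, -0.1, -1.6]
grip_width: 0.101
t 18.0 shift [0.2 0.9 6.6] turn [-0.0008  0.0003 -0.0002] F [ 0.1 -0.1 -1.6] grip 0.101
```

```bash
python3 -m creep '[[[0,0,0,2,0,0,0],[0,0,0,4,0,0,0],[0,0,0,5,0,0,0],[0,0,0,5,0,0,0]]]'; for i in 1 2 ; do python3 -m creep '[[[0,0,0,1,0,0,0],[0,0,0,1,0,0,0],[0,0,0,1,0,0,0]]]'; done
```

```text
time: 18.4
position: [0.5558, 0.1818, 0.0765]
tool_rot: [-2.123, -2.316, 0.0]
ft_force: [-0.5, -0.9, -1.1]
grip_width: 0.098
time: 18.7
position: [0.556, 0.1818, 0.0757]
tool_rot: [2.123, 2.316, 0.0]
ft_force: [-0.7, 0.1, -1.4]
grip_width: 0.098
time: 19.0
position: [0.5559, 0.1818, 0.0747]
tool_rot: [2.123, 2.316, 0.0]
ft_force: [1.5, 0.6, -1.1]
grip_width: 0.1
```

```bash
for i in 1 2 ; do python3 -m creep '[[[0,0,0,1,0,0,0],[0,0,0,1,0,0,0],[0,0,0,1,0,0,0]]]'; done
```

```text
time: 19.3
position: [0.556, 0.1818, 0.074]
tool_rot: [-2.123, -2.316, -0.001]
ft_force: [-0.8, -0.4, 2.5]
grip_width: 0.101
time: 19.6
position: [0.5561, 0.1819, 0.0732]
tool_rot: [-2.123, -2.316, -0.001]
ft_force: [-1.7, -0.5, 5.0]
grip_width: 0.102
```

```bash
python3 -m creep '[[[0,0,0,0.6,0,0,0],[0,0,0,1.2,0,0,0],[0,0,0,1.2,0,0,0],[0,0,0,1.2,0,0,0],[0,0,0,1.2,0,0,0]]]'; for i in 1 2 3 4; do python3 -m creep '[[[0,0,0,0,0,0,0]]]'|grep -E "pos|ft"; done
```

```text
time: 20.1
position: [0.5561, 0.1818, 0.0724]
tool_rot: [-2.123, -2.316, -0.001]
ft_force: [-3.5, -0.1, 8.0]
grip_width: 0.097
position: [0.5561, 0.1818, 0.0724]
ft_force: [-2.9, -0.6, 8.5]
position: [0.5561, 0.1819, 0.0724]
ft_force: [-3.1, -1.2, 8.0]
position: [0.5561, 0.1818, 0.0724]
ft_force: [-2.9, -0.8, 7.7]
position: [0.5561, 0.1818, 0.0724]
ft_force: [-2.9, -1.4, 7.4]
```

```bash
python3 -m creep '[[[0,0,-0.5,0.3,0,0,0],[0,0,-0.5,0.5,0,0,0],[0,0,-0.5,0.5,0,0,0],[0,0,-0.5,0.5,0,0,0]]]'; for i in 1 2 3 4; do python3 -m creep '[[[0,0,0,0,0,0,0]]]'|grep -E "pos|ft"; done
python3 -c "
import h,cv2,numpy as np
a=h.snap('scene','s6');t=h.snap('top','t6')
h.crop(a,350,130,480,250,5,'x');h.crop(a,195,150,290,240,5,'z')
c=cv2.imread('pics/x.png');cv2.imwrite('pics/c9.png',c)"
```

```text
time: 20.9
position: [0.556, 0.1818, 0.0722]
tool_rot: [2.123, 2.316, 0.002]
ft_force: [-1.6, -1.1, 8.8]
grip_width: 0.098
position: [0.5561, 0.1818, 0.0722]
ft_force: [-2.0, -1.2, 7.9]
position: [0.5561, 0.1819, 0.0722]
ft_force: [-2.6, -0.3, 8.7]
position: [0.5561, 0.1818, 0.0722]
ft_force: [-2.5, -0.6, 9.0]
position: [0.5561, 0.1819, 0.0722]
ft_force: [-2.5, -1.3, 8.9]
```

View pics/c9.png

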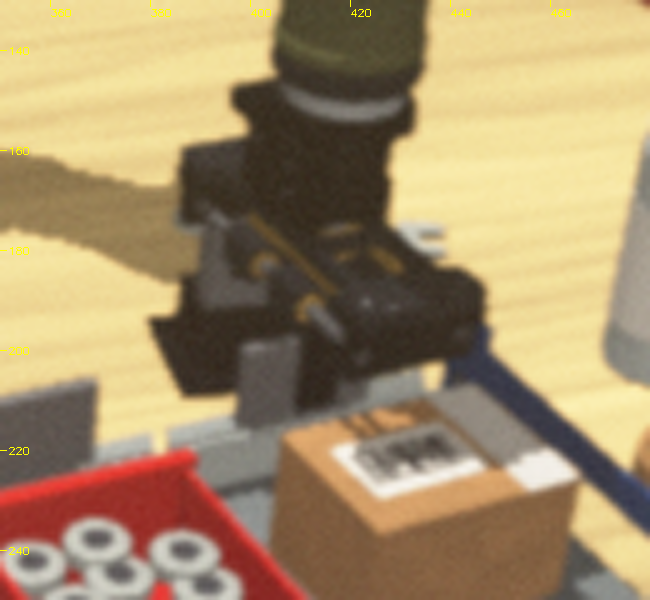

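```bash
python3 - <<'E'
import h
print("left lower pocket corner",h.onz("scene",397.5,215.5,.0625),"expect y .1437+-; pixel expected",h.pix("scene",(.5561+.0035+.0045,.184-.0398,.0625)))
E
```

```text
left lower pocket corner [0.56106724 0.14383093 0.0625    ] expect y .1437+-; pixel expected [398.09406762 216.0944648 ]
```

```bash
python3 -c "
import h
h.goal(.556,.182,.0722,5)
print(h.ctrl.close_job())"
```

```text
t 21.4 shift [ 0.1 -0.   0. ] turn [ 0.0011 -0.0007 -0.0003] F [-2.1 -0.6  9.4] grip 0.101
the job is handed in; nothing more can be done
None
```

I've handed the job in at 21.4 s, with the wide label holder still gripped and pressed onto the tape at about 10 N. `close_job` gave no verdict.

- **Scan:** I held the scanner still for about 1.5 s with its nose about 60 mm above the barcode. It was upright, with its scan line along the row of bars, and over the barcode centre to within about 3 mm by the cameras.
- **Scanner return:** it went back onto the pocket floor at its original height, and a later picture showed it upright in the cradle.
- **Holder position:** its card still faces the robot. The foot met the tape at the height I expected. From the last picture the holder's centre is at y ≈ 0.1837 m, against about 0.184 m for the tape.
- **Press force:** about 2.4 mm past first contact, the wrist read about 9 N. The reading was about -1.2 N before contact, so the foot carries roughly 10 N.
- **Carton:** the barcode was at the same pixels in the last picture as at the start, so it didn't move.

**Checks that disagreed:**
- A sideways force of about 2 to 3 N remains across the slot, so the tongue probably rubs one wall lightly. Shifting it 0.5 mm only partly relieved it.
- The two cameras differed by about 3 mm on where the holder first stood along y, so its sideways centring is good to about 2 mm.

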